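# Clear the flap, open the filter bay and present the filter cassette

### The arm

A 6-joint arm with a two-finger parallel gripper is mounted at the origin on the work surface. World frame = base frame: x ahead of the robot, y to its left, z up, the work surface at z = 0. Lengths are in mm, angles in rad, forces in N, time in s.
With the tool pointing down it reaches from about 275 to 750 mm from the base axis. Payload 10.2 kg.
Tool frame: the origin (TCP) lies midway between the tips of the shut fingers; the grasp point (between the pads) lies 19 mm behind it; z points along the fingers, y is the line along which they close (so a half turn about z gives the same grasp; the last joint's range is limited). The gripper opens to 88 mm and grips with 3 to 60 N. Pads are 18 mm wide; open, the fingers measure 123 mm over their backs; the gripper's body (75 mm by 187 mm) begins 45 mm behind the grasp point.
Start: joints at [1.069, 0.313, 1.498, -0, 1.331, -0.223], TCP at [144.494, 504.73, 238.72] pointing down, gripper open.
Joint ranges: [-2.94, 2.94], [-0.97, 2.17], [0.19, 2.56], [-1.23, 4.37], [0.02, 3.11], [-2.88, 2.88]. Speed limits (rad/s): [2.39, 2.39, 3.01, 3.14, 3.14, 3.14].

### API

Orientations are given as [roll, pitch, yaw] about the fixed x, y, z axes, in that order (R = Rz(yaw) Ry(pitch) Rx(roll)).
In Python, from bench import * gives the robot as it stands.
- The arm moves only by the shell command python3 -m pendant 'ROWS'. ROWS is JSON, a list of rows, each a list of 7 numbers: the shift along the tool's x, y, z in mm, then the turn, a rotation vector about the tool's x, y, z in degrees, then the closure, from 0 (fully open) to 1 (shut). In form: [[dx, dy, dz, wx, wy, wz, fingers], ...]. A call has 1 to 8 rows; each row shifts and turns the commanded pose from where the row before left it, along the tool's axes as they then stand; what a row does not reach is not made up. A row lasts 1/8 s, in which the tool goes at most 62.5 mm and 10.7 degrees, less where a joint would pass 70% of its speed; a pose out of reach is approached as far as the arm can. A call is refused whole if a number of a shift passes 62.5 or a number of a turn 10.7, either way. A call with a gripper value outside its range is refused whole. The fingers move at their own pace and stop on an object; the grip force is fixed at half the most. Time passes only in rows, so rows that do not move let the fingers close. It gives the time, the measured TCP pose, the force, the opening and the grip force at its end, in the units of the state.
- state(): the state, without advancing time (a new reading comes with each control period).
- grab_frame(name): name is "scene" or "top"; returns (picture, depth): 420x560x3 uint8, blue, green, red; 420x560 float32, mm along the optical axis (not along the pixel's ray), 0 where there is no reading.
- get_calibration(name): a dict with "camera_matrix" (3x3 intrinsics, pixels), "camera_from_world" (4x4, takes a point from world to camera coordinates). Camera axes: x right, y up, looking along -z (the intrinsics and any distortion apply to the point x, -y, -z); pixel columns grow to the right and rows downward; lengths in mm; the calibration is good to about 2 mm. A picture is of the moment at which its call begins. get_calibration takes no time and is no camera call.
- job_done(): hands the job in; it is judged then, once.
Trained networks look in the newest picture that a camera, given by its name, has taken for a name from the list of things; names that differ only in an ending like _2 or _b are one class to them, and where a whole thing is asked for, a point or a joint stands for the part that bears it (a point fixed in the world has none). Each returns a list of dicts, best first, with "score" (0 to 1); they miss things now and then, are a little off and sometimes report something else, mostly with a low value. They report only what shows in the picture. A call takes as long as a camera call. They do not tell look-alikes from the thing itself.
- search_frame(query, camera): "point" ([column, row] in pixels, amid what is visible of it).
- landmark_of(query, camera): "point" ([column, row] in pixels: a listed point, or the origin of a listed thing).
The state is a dict: "t": time; "joints": joint angles; "qvel": joint speeds; "effort": joint torques, N m; "position": TCP position; "tcp_rot": TCP orientation; "ft_force": force on the tool from outside, world axes, zero at the start; "wrist_torque": the same for the moment, N m; "opening": finger opening in mm; "grasp_force": force on a finger pad.
Only numpy, scipy, OpenCV 4.12 (cv2) and the standard library are available. Lean on these libraries where they do the work, as an engineer would, in place of code of your own. Each camera call takes 0.05 s, during which the arm holds its last target. There are 200 camera calls.

### The job

First put the two used rubber stoppers lying on the air unit's flap into the waste tub; then open the flap until it stands upright or further back, and draw out the filter cassette (the white plate with the pull tab), leaving the plain steel blanking plate in its slot and the mixer, bottle and jar where they stand. Present the cassette for inspection: upright, its slotted broad face square to the front of the bench (facing straight towards or away from the robot's base, along x), its lower edge at least 5 cm clear above the top of the unit's housing and touching nothing but the gripper. Finish while holding it there still, with the flap still standing open.

Things in the scene. Friction and masses are not known exactly. Their poses are not given: they have to be found in the camera images.
- unit: Air unit, fixed: pale housing, top 104 mm up. Origin on the bench under the filter bay's centre; z up, +x to the hinge side; housing x -85 to 120, y +-120 mm. Bay (open pit under the flap) 120 (x) x 170 (y) mm, floor 20 mm up; two slots along x at y = +40 and -40, each 15 mm wide between ribs at both ends (|x| 48 to 60), ribs 70 mm up. One holds the cassette, the other the blank; it varies.
- flap (a joint): Angle of the aluminium flap over the bay (rad): 0 shut, flat; grows as its front (robot side) edge rises; 1.57 upright; stop at 1.9. Friction hinge (0.16 N m): stays where it is left. Flap 152 (hinge to front edge) x 190 (y) x 6 mm, 0.14 kg; shut, its underside is 0.5 mm above the housing top.
- flap_hinge (a point): Middle of the flap's hinge line, which runs along the unit's y axis at unit x = +70 mm, 104.5 mm above the bench. The axes are the flap's: x from the front edge to the hinge, z out of the flap's upper face.
- flap_handle (a point): Middle of the flap's bar handle: round steel bar, 10 mm in diameter, 84 mm long along the unit's y axis, on a leg at each end. Its centre line is 132 mm from the hinge line along the flap (20 mm from the front edge) and 46 mm out from the flap's underside (40 mm from its upper face). It moves with the flap.
- filter: Filter cassette (loose, about 90 g): white plastic plate 112 (x) x 12 (y) x 58 (z) mm, dark slots on both broad faces (which look along its y), and a pull tab 36 x 12 x 22 mm on the middle of its top edge: 80 mm tall in all. Origin at the centre of its lower edge, z up. Starts upright on the bay floor in a slot, hidden by the flap, tab top 4 mm below the housing top.
- filter_grip (a point): Point in the cassette's pull tab, on its middle, 71 mm above the cassette's lower edge (9 mm below the tab's top); axes as the cassette's.
- blank: Blanking plate (loose): plain steel plate 112 x 12 x 58 mm without any tab, standing in the other slot. Origin at the centre of its lower edge. To be left in place.
- stopper_a_mid (a point): Centre of a used dark rubber stopper (loose, about 20 g) standing on the shut flap, wide end down: tapered, 29 mm across at the foot, 25 mm at the top, 28 mm tall. On the unit's +y half; this point is 14 mm above its foot.
- stopper_b_mid (a point): Centre of a second, identical stopper, on the unit's -y half of the flap; 14 mm above its foot.
- bin: Waste tub for the stoppers: open-topped grey plastic box 150 x 150 x 85 mm (outside), 5 mm walls and floor, fixed to the bench to the left or the right of the unit. Origin under its centre on the bench, z up.
- mixer: Bystander: blue vortex mixer, 130 x 110 mm, 90 mm tall, with a round black head, on the other side of the unit from the tub. Origin at the centre of its underside.
- bottle: Bystander: amber bottle 60 mm in diameter, 130 mm tall. Origin at the centre of its foot.
- jar: Bystander: white jar 64 mm in diameter, 75 mm tall. Origin at the centre of its foot.
- bench (a point): Reference direction only, no object: a fixed point on the bench 0.5 m straight ahead of the robot, with the axes of the world frame (x from the robot to the front of the bench, z up).
There are look-alikes about, which are no part of the job. Leave any pink look-alike of the part that bears stopper_a_mid alone. Leave any red look-alike of the part that bears stopper_b_mid alone.

How it is judged (in metres and radians):
On the way, in this order (a step that is already met when the one before it is completed fails the run):
1. both stoppers lie in the waste tub (x of stopper_a_mid in the frame of bin between -0.068 and 0.068 m and y of stopper_a_mid in the frame of bin between -0.068 and 0.068 m and z of stopper_a_mid in the frame of bin between 0 and 0.075 m and x of stopper_b_mid in the frame of bin between -0.068 and 0.068 m and y of stopper_b_mid in the frame of bin between -0.068 and 0.068 m and z of stopper_b_mid in the frame of bin between 0 and 0.075 m), for 0.2 s.
2. the flap stands open (more than 1.3 rad) (value of joint flap above 1.3 rad), for 0.2 s.
3. the cassette is drawn clear of the bay, held in the fingers (height (world z) of filter above 0.11 m and contact force between the fingers and filter above 0.5 N), for 0.2 s.
At the end, for the whole second after the job is handed in: Stoppers in the tub; flap open over 1.2 rad; blanking plate in its slot; cassette held still (under 0.02 m/s), lower edge over 150 mm above the bench, upright within 0.2 rad, broad face square to the bench x axis within 0.25 rad, touching only the gripper (all of step 1 and value of joint flap above 1.2 rad and height (world z) of filter above 0.15 m and angle between filter's own z axis and vertical below 0.2 rad and angle between the y axis of filter and the x axis of bench, either way round below 0.25 rad and contact force between the fingers and filter above 0.5 N and linear speed of filter below 0.02 m/s and contact force between each of unit, blank, bin, mixer, bottle, jar and filter below 0.05 N and z of blank in the frame of unit below 0.03 m); the arm keeps its last pose, push and grip.
It fails at once if the vortex mixer is shifted more than 25 mm or tipped over (distance of mixer from where it was at the start of the episode above 0.025 m or angle between mixer's own z axis and vertical above 0.3 rad).
It fails at once if the amber bottle is shifted more than 25 mm or tipped over (distance of bottle from where it was at the start of the episode above 0.025 m or angle between bottle's own z axis and vertical above 0.3 rad).
It fails at once if the white jar is shifted more than 25 mm or tipped over (distance of jar from where it was at the start of the episode above 0.025 m or angle between jar's own z axis and vertical above 0.3 rad).
It fails at once if the blanking plate is pulled out of its slot (lifted 20 mm) (z of blank in the frame of unit above 0.04 m).
It also fails if it takes over 72 s, if anything falls off the work surface, if the arm or the gripper's body presses on something with over 40 N, if the wrist force passes 120 N, or if a joint passes its speed limit or range.

## Working session

There is one attempt and no reset: what is moved stays moved. The work goes in short steps, Python scripts to look and compute and a shell command to move; the robot and the scene stay as the last step left them, time stands still between calls to the robot, and variables do not carry over. Pictures are saved under pics/ and viewed, at most 10 in all, crops included, and the job is handed in when it is done.

```bash
mkdir -p pics; ls; cat > h.py <<'E'
from bench import *
import numpy as np, cv2
def ray(cam,px):
    c=get_calibration(cam);K=np.array(c["camera_matrix"]);T=np.array(c["camera_from_world"])
    d=np.linalg.inv(K)@[px[0],px[1],1];d=np.array([d[0],-d[1],-d[2]])
    R=T[:3,:3];o=-R.T@T[:3,3];return o,R.T@d   # d scaled: depth 1
def at_z(cam,px,z):
    o,d=ray(cam,px);return o+d*(z-o[2])/d[2]
def at_depth(cam,px,D):
    o,d=ray(cam,px);return o+d*D
def proj(cam,P):
    c=get_calibration(cam);K=np.array(c["camera_matrix"]);T=np.array(c["camera_from_world"])
    p=T[:3,:3]@np.array(P)+T[:3,3];q=K@[p[0],-p[1],-p[2]];return q[:2]/q[2]
def tri(a,pa,b,pb):
    o1,d1=ray(a,pa);o2,d2=ray(b,pb)
    s=np.linalg.lstsq(np.c_[d1,-d2],o2-o1,rcond=None)[0]
    p,q=o1+s[0]*d1,o2+s[1]*d2;return (p+q)/2,np.linalg.norm(p-q)
E
python3 - <<'E'
from h import *
np.set_printoptions(precision=1,suppress=True)
for c in("scene","top"):
    im,d=grab_frame(c);cv2.imwrite(f"pics/{c}0.png",im);np.save(f"{c}0.npy",d)
    k=get_calibration(c);print(k.keys(),ray(c,(280,210)))
    for n in("unit","flap_hinge","flap_handle","stopper_a_mid","bin","mixer","bottle","jar"):
        print(c,n,[(np.round(r["point"],1).tolist(),round(r["score"],2)) for r in landmark_of(n,c)[:5]])
print(state())
E
```

```text
pics
dict_keys(['camera_matrix', 'camera_from_world']) (array([1524.5,  -95.5,  842. ]), array([-0.8,  0.1, -0.6]))
scene unit [([282.4, 233.9], 0.92)]
scene flap_hinge [([278.7, 219.4], 0.96), ([250.1, 189.6], 0.62)]
scene flap_handle [([280.1, 168.5], 0.87)]
scene stopper_a_mid [([368.9, 244.1], 0.67), ([310.7, 201.7], 0.58)]
scene bin [([144.6, 233.2], 0.74)]
scene mixer [([434.0, 204.9], 0.65)]
scene bottle [([116.4, 301.9], 0.79)]
scene jar [([466.5, 286.8], 0.66)]
dict_keys(['camera_matrix', 'camera_from_world']) (array([ 461.3,   -1.4, 1164.8]), array([ 0.1,  0. , -1. ]))
top unit [([295.2, 248.9], 0.32)]
top flap_hinge [([299.7, 198.2], 0.98)]
top flap_handle [([294.4, 248.0], 0.61), ([299.3, 202.2], 0.47)]
top stopper_a_mid [([164.9, 161.6], 0.65), ([272.9, 209.7], 0.43)]
top bin [([415.6, 248.5], 0.92)]
top mixer [([153.5, 262.0], 0.9)]
top bottle [([420.9, 165.4], 0.9)]
top jar [([163.3, 160.2], 0.69)]
{'t': 0.9, 'joints': array([ 1.1,  0.3,  1.5, -0. ,  1.3, -0.2]), 'qvel': array([ 0., -0.,  0.,  0.,  0., -0.]), 'effort': array([ -0. , -40.2, -25.2,   0.1,   0. ,  -0. ]), 'position': array([144.5, 504.7, 238.7]), 'tcp_rot': array([-3.1,  0. ,  2.9]), 'ft_force': array([ 0.4, -0.2,  0.8]), 'wrist_torque': array([-0., -0., -0.]), 'grasp_force': 0.0, 'opening': 88.32410248759436}
```

```bash
python3 -c "
import cv2
a=cv2.imread('pics/scene0.png');b=cv2.imread('pics/top0.png')
cv2.imwrite('pics/s1.png',cv2.resize(a[130:330,80:500],(800,381),interpolation=cv2.INTER_CUBIC))
cv2.imwrite('pics/t1.png',cv2.resize(b[100:340,90:480],(780,480),interpolation=cv2.INTER_CUBIC))"
```

```text
(no output)
```

View pics/s1.png

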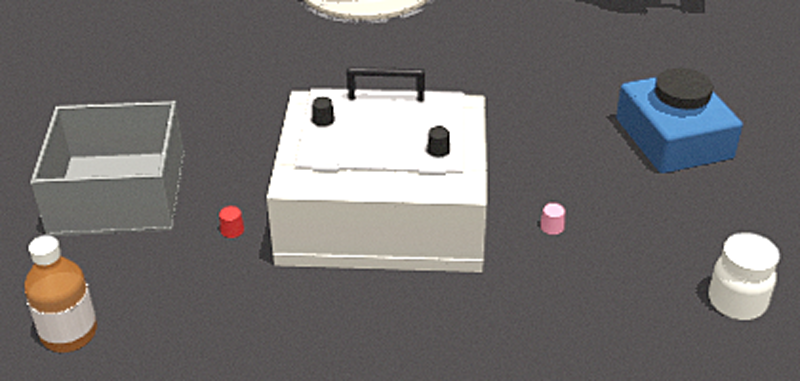

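View pics/t1.png

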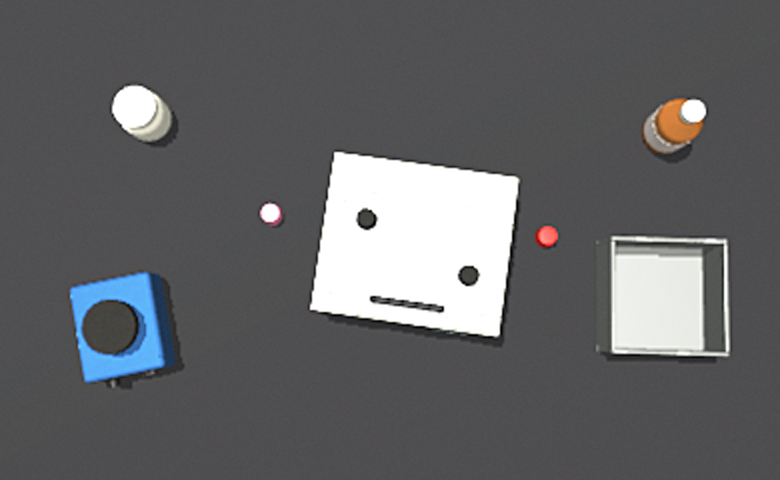

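Scene crop: the two black stoppers on the flap are at full-image (310,204) and (249,188); the pink and red look-alikes stand on the bench at (370,245) and (201,246). In the top view the black ones are at (273.5,209.5) and (324.5,237.5), pink (225,207), red (363,218). I choose the black pair on the flap; the tub is on the right (-y) and the mixer on the left.

```bash
python3 - <<'E'
from h import *
np.set_printoptions(precision=1,suppress=True)
T=cv2.imread('pics/top0.png');S=cv2.imread('pics/scene0.png');dt=np.load('top0.npy');ds=np.load('scene0.npy')
def blobs(im,box,th=70):
    x0,y0,x1,y1=box;g=(im[y0:y1,x0:x1].max(2)<th).astype('uint8')
    n,l,s,c=cv2.connectedComponentsWithStats(g)
    return [(s[i].tolist(),c[i]+[x0,y0]) for i in range(1,n) if s[i][4]>15]
for b in blobs(T,(262,190,335,260)): print("top",b, at_depth("top",b[1],dt[int(b[1][1]),int(b[1][0])]))
for b in blobs(S,(235,165,325,215)): print("scn",b, at_depth("scene",b[1],ds[int(b[1][1]),int(b[1][0])]))
for n,a,b in(("A",(310.5,202.5),(273.5,209.5)),("B",(249.5,188.5),(324.5,237.5))): print(n,tri("scene",a,"top",b))
# handle: end legs from scene crop top corners
print("handle L(+y)", tri("scene",(301.5,168),"top",(276,249.5)),"R(-y)",tri("scene",(265,168),"top",(310.5,254)))
g=(T.min(2)>235).astype('uint8');g[:, :235]=0;g[:,370:]=0
c=max(cv2.findContours(g,0,2)[0],key=cv2.contourArea);r=cv2.minAreaRect(c);print(r)
for p in cv2.boxPoints(r): print("corner",p,at_z("top",p,104))
# unit housing cloud from top depth
v,u=np.mgrid[170:275,235:360];P=np.array([at_depth("top",(a,b),dt[b,a]) for a,b in zip(u.ravel(),v.ravel())])
m=(abs(P[:,2]-108)<10);print("flat z",np.median(P[m,2]),cv2.minAreaRect(P[m][:,:2].astype('float32')))
v,u=np.mgrid[210:285,380:465];P=np.array([at_depth("top",(a,b),dt[b,a]) for a,b in zip(u.ravel(),v.ravel())])
m=abs(P[:,2]-83)<6;print("bin rim",m.sum(),cv2.minAreaRect(P[m][:,:2].astype('float32')))
for n in("bottle","jar","mixer"):pass
for n,p in(("bottle",(421,165)),("jar",(163,160)),("mixer",(145,262)),("red",(363,218)),("pink",(225,207))):
    print(n,at_depth("top",p,dt[p[1],p[0]]))
E
```

```text
top ([7, 15, 9, 10, 50], array([272.8, 209. ])) [593.5  38.6 136.4]
top ([57, 43, 10, 10, 47], array([324. , 236.9])) [522.6 -87.4 136.9]
top ([0, 68, 13, 2, 19], array([266.9, 258.7])) [471.1  56.9  78.8]
scn ([27, 1, 41, 17, 203], array([282. , 171.6])) [279.8   4.9  -0.2]
scn ([9, 16, 11, 15, 117], array([249.1, 189.4])) [536.9 -89.7 131.8]
scn ([69, 31, 12, 16, 128], array([309.9, 205.1])) [607.3  37.  131. ]
A (array([593.6,  38.6, 127.4]), np.float64(2.9579319492652196))
B (array([522. , -89.2, 123.4]), np.float64(1.1183953263156345))
handle L(+y) (array([492.5,  31.5, 150.2]), np.float64(1.4892870247042795)) R(-y) (array([480.9, -51.5, 148.6]), np.float64(2.6519019835172393))
((297.41998291015625, 221.55999755859375), (94.89372253417969, 79.90306091308594), 8.130102157592773)
corner [244.8 254.4] [482.2 111.6 104. ]
corner [256.1 175.3] [686.4  82.6 104. ]
corner [350.  188.7] [ 648.2 -159.8  104. ]
corner [338.7 267.8] [ 446.4 -125.7  104. ]Traceback (most recent call last):
  File "<stdin>", line 17, in <module>
  File "h.py", line 10, in at_depth
    o,d=ray(cam,px);return o+d*D
        ~~~^^^^^^^^
  File "h.py", line 4, in ray
    c=get_calibration(cam);K=np.array(c["camera_matrix"]);T=np.array(c["camera_from_world"])
ValueError: time passes only in moves, steps and waits
```

```bash
sed -i 's/^import numpy.*/import numpy as np, cv2, functools\n_gc=functools.lru_cache(None)(lambda c:__import__("bench").get_calibration(c))/; s/=get_calibration/=_gc/' h.py; python3 - <<'E'
from h import *
np.set_printoptions(precision=1,suppress=True)
dt=np.load('top0.npy')
v,u=np.mgrid[170:275,235:360];P=np.array([at_depth("top",(a,b),dt[b,a]) for a,b in zip(u.ravel(),v.ravel())])
m=(abs(P[:,2]-108)<10);print("flat z",np.median(P[m,2]),cv2.minAreaRect(P[m][:,:2].astype('float32')))
v,u=np.mgrid[210:285,380:465];P=np.array([at_depth("top",(a,b),dt[b,a]) for a,b in zip(u.ravel(),v.ravel())])
m=abs(P[:,2]-83)<6;print("bin rim",m.sum(),cv2.minAreaRect(P[m][:,:2].astype('float32')))
for n,p in(("bottle",(421,165)),("jar",(163,160)),("mixer",(145,262)),("red",(363,218)),("pink",(225,207))):
    print(n,at_depth("top",p,dt[p[1],p[0]]))
s=state();print(s["position"],s["tcp_rot"])
E
```

```text
flat z 107.58132952977064 ((565.0289916992188, -21.6036376953125), (240.38291931152344, 205.366455078125), 81.26399993896484)
bin rim 494 ((495.2198181152344, -348.6541748046875), (151.3411102294922, 150.25827026367188), 87.53730773925781)
bottle [ 713.8 -352.3   80.7]
jar [738.2 336.5  72.3]
mixer [465.4 371.5  87.7]
red [ 580.2 -204.8   24.9]
pink [614.3 174.6  28.9]
[144.5 504.7 238.7] [-3.1  0.   2.9]
```

```bash
cat >> h.py <<'E'
from scipy.spatial.transform import Rotation as Ro
def go(x,y,z,yaw,pitch=0,s=None):
    """rest to a tool-down target: shift in tool axes (mm), turn (deg)"""
    s=s or state();R=Ro.from_euler('xyz',s["tcp_rot"]);G=Ro.from_euler('xyz',[np.pi,pitch,yaw])
    print("at",np.round(s["position"],1),np.round(s["tcp_rot"],3),"F",np.round(s["ft_force"],1),"open",round(s["opening"],1),"grip",round(s["grasp_force"],1),"t",round(s["t"],2))
    print("shift",np.round(R.inv().apply(np.array([x,y,z])-s["position"]),1),"turn",np.round(np.degrees((R.inv()*G).as_rotvec()),1))
E
python3 -c "
from h import *
go(593.5,38.6,190,2.99); go(522.5,-88,190,2.99)"
```

```text
at [144.5 504.7 238.7] [-3.142  0.     2.863] F [ 0.4 -0.2  0.8] open 88.3 grip 0.0 t 0.9
shift [-559.9 -324.6   48.7] turn [-0.   0.  -7.3]
at [144.5 504.7 238.7] [-3.142  0.     2.863] F [ 0.4 -0.2  0.8] open 88.3 grip 0.0 t 0.9
shift [-526.5 -465.8   48.7] turn [-0.   0.  -7.3]
```

```bash
python3 -m pendant '[[-52,-30,0,0,0,0,0],[-52,-30,0,0,0,0,0],[-52,-30,0,0,0,0,0],[-52,-30,0,0,0,0,0],[-52,-30,0,0,0,0,0],[-52,-30,0,0,0,0,0],[-52,-30,0,0,0,0,0],[-52,-30,0,0,0,0,0]]'; python3 -m pendant '[[-52,-30,0,0,0,0,0],[-52,-30,15,0,0,0,0],[-40,-25,30,0,0,-7,0],[0,0,0,0,0,0,0]]'; python3 -c "
from h import *
go(593.5,38.6,115,2.99)"
```

```text
t: 1.9
position: [479.6, 157.8, 238.9]
tcp_rot: [3.141, 0.0, 2.863]
ft_force: [0.5, 1.2, 0.6]
opening: 88.2
grasp_force: 0.0
t: 2.4
position: [593.7, 35.8, 190.6]
tcp_rot: [-3.141, -0.005, 2.983]
ft_force: [-1.2, 1.4, 0.6]
opening: 88.3
grasp_force: 0.0
at [593.7  35.8 190.6] [-3.141 -0.005  2.983] F [-1.2  1.4  0.6] open 88.3 grip 0.0 t 2.4
shift [ 0.3  2.7 75.6] turn [-0.  -0.3 -0.4]
```

```bash
python3 -m pendant '[[0,3,35,0,0,0,0],[0,0,25,0,0,0,0],[0,0,15,0,0,0,0],[0,0,0,0,0,0,0.8],[0,0,0,0,0,0,0.8],[0,0,0,0,0,0,0.8],[0,0,0,0,0,0,0.8],[0,0,0,0,0,0,0.8]]'; python3 -c "
from h import *
go(495,-348,190,2.99)"
```

```text
t: 3.4
position: [594.0, 41.1, 118.9]
tcp_rot: [3.142, 0.0, 2.985]
ft_force: [-0.8, 0.3, 0.4]
opening: 40.3
grasp_force: 0.0
at [594.   41.1 118.9] [3.142 0.    2.985] F [-0.8  0.3  0.4] open 40.3 grip 0.0 t 3.4
shift [  37.  -399.8  -71.1] turn [ 0.   0.  -0.3]
```

```bash
python3 -m pendant '[[0,0,0,0,0,0,0.9],[0,0,0,0,0,0,0.9],[0,0,0,0,0,0,0.9],[0,0,-20,0,0,0,0.9],[0,0,-40,0,0,0,0.9]]'; python3 -c "
from h import *
go(495,-348,190,2.99)"
```

```text
t: 4.03
position: [593.2, 41.2, 178.1]
tcp_rot: [-3.142, -0.004, 2.985]
ft_force: [0.3, 0.0, 0.4]
opening: 25.7
grasp_force: 29.9
at [593.2  41.2 178.1] [-3.142 -0.004  2.985] F [0.3 0.  0.4] open 25.7 grip 29.9 t 4.03
shift [  36.2 -399.7  -11.8] turn [-0.  -0.2 -0.3]
```

```bash
python3 -m pendant '[[2,-60,0,0,0,0,0.9],[2,-60,0,0,0,0,0.9],[2,-60,0,0,0,0,0.9],[2,-60,0,0,0,0,0.9],[2,-60,0,0,0,0,0.9],[2,-60,0,0,0,0,0.9],[0,-36,35,0,0,0,0.9],[0,0,55,0,0,0,0.9]]'; python3 -m pendant '[[0,0,25,0,0,0,0.9],[0,0,0,0,0,0,0.5],[0,0,0,0,0,0,0.5],[0,0,0,0,0,0,0.5],[0,0,-50,0,0,0,0.5],[0,0,-60,0,0,0,0.5]]';  python3 -c "
from h import *
go(522.5,-88,180,2.99)"
```

```text
t: 5.03
position: [520.0, -351.4, 88.7]
tcp_rot: [-3.139, 0.003, 2.982]
ft_force: [0.6, 0.4, -0.9]
opening: 26.0
grasp_force: 29.9
t: 5.78
position: [520.0, -347.9, 175.4]
tcp_rot: [3.141, -0.001, 2.985]
ft_force: [0.3, -0.6, -0.2]
opening: 44.1
grasp_force: 0.0
at [ 520.  -347.9  175.4] [ 3.141e+00 -1.000e-03  2.985e+00] F [ 0.3 -0.6 -0.2] open 44.1 grip 0.0 t 5.78
shift [ 38.1 257.1  -4.4] turn [ 0.  -0.  -0.3]
```

```bash
python3 -m pendant '[[9,60,0,0,0,0,0.2],[9,60,0,0,0,0,0.2],[10,60,0,0,0,0,0.2],[10,60,0,0,0,0,0.2],[0,17,0,0,0,0,0.2],[0,0,30,0,0,0,0.2],[0,0,20,0,0,0,0.2],[0,0,10,0,0,0,0.2]]'; python3 -c "
from h import *
go(522.5,-88,117,2.99)"; python3 -m pendant '[[0,0,0,0,0,0,0.9],[0,0,0,0,0,0,0.9],[0,0,0,0,0,0,0.9],[0,0,0,0,0,0,0.9],[0,0,0,0,0,0,0.9],[0,0,0,0,0,0,0.9],[0,0,0,0,0,0,0.9]]'
```

```text
t: 6.78
position: [523.0, -89.1, 113.4]
tcp_rot: [-3.141, -0.0, 2.984]
ft_force: [-0.5, 0.3, 0.5]
opening: 70.4
grasp_force: 0.0
at [523.  -89.1 113.4] [-3.141 -0.     2.984] F [-0.5  0.3  0.5] open 70.4 grip 0.0 t 6.78
shift [ 0.6  1.  -3.6] turn [-0.  -0.  -0.3]
t: 7.65
position: [522.9, -88.4, 113.9]
tcp_rot: [-3.141, 0.0, 2.985]
ft_force: [-0.7, 0.1, 3.1]
opening: 26.5
grasp_force: 30.0
```

```bash
python3 -m pendant '[[0,0,-25,0,0,0,0.9],[0,0,-45,0,0,0,0.9],[3,-60,0,0,0,0,0.9],[3,-60,0,0,0,0,0.9],[3,-60,0,0,0,0,0.9],[3,-60,0,0,0,0,0.9],[0,-25,30,0,0,0,0.9],[0,0,55,0,0,0,0.9]]'; python3 -m pendant '[[0,0,30,0,0,0,0.9],[0,0,0,0,0,0,0.5],[0,0,0,0,0,0,0.5],[0,0,0,0,0,0,0.5],[0,0,-55,0,0,0,0.5],[0,0,-60,0,0,0,0.5],[0,0,-30,0,0,0,0.5]]';  python3 - <<'E'
from h import *
im,d=grab_frame("top");cv2.imwrite("pics/t2.png",cv2.resize(im[100:340,90:480],(780,480)))
# handle: tool y across the bar => yaw = unit yaw + 90deg
for yaw in(-.15+np.pi/2,): go(486.5,-10.5,210,yaw)
E
```

```text
t: 8.65
position: [469.6, -350.9, 98.7]
tcp_rot: [-3.139, 0.003, 2.982]
ft_force: [0.1, 0.1, -0.7]
opening: 26.3
grasp_force: 29.9
t: 9.52
position: [470.2, -348.7, 218.4]
tcp_rot: [-3.138, 0.005, 2.985]
ft_force: [-0.7, -0.7, -0.4]
opening: 44.0
grasp_force: 0.0
at [ 470.9 -349.4  221.3] [-3.135  0.008  2.985] F [-0.6 -0.3  3.2] open 44.1 grip 0.0 t 9.57
shift [ 37.4 337.2   8.8] turn [ 0.1  0.7 89.6]
```

View pics/t2.png

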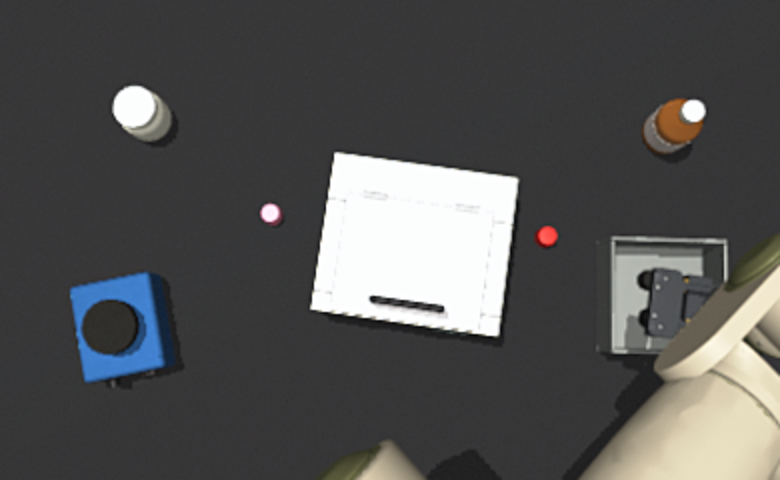

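```bash
python3 -m pendant '[[7,60,0,0,0,0,0.5],[7,60,0,0,0,0,0.5],[7,60,0,0,0,0,0.5],[7,60,0,0,0,0,0.5],[7,60,0,0,0,0,0.5],[3,37,0,0,0,0,0.5],[0,0,0,0,0,10,0.5],[0,0,0,0,0,10,0.5]]'; python3 -m pendant '[[0,0,0,0,0,10,0.5],[0,0,0,0,0,10,0.5],[0,0,0,0,0,10,0.5],[0,0,0,0,0,10,0.5],[0,0,0,0,0,10,0.5],[0,0,0,0,0,10,0.5],[0,0,0,0,0,9.5,0.5]]';  python3 - <<'E'
from h import *
go(486.5,-10.5,131.5,-.15+np.pi/2)
E
```

```text
t: 10.58
position: [484.7, -8.9, 214.3]
tcp_rot: [3.141, 0.001, 2.631]
ft_force: [-0.7, -0.1, 0.7]
opening: 43.9
grasp_force: 0.0
t: 11.45
position: [484.7, -9.4, 214.3]
tcp_rot: [3.14, 0.0, 1.417]
ft_force: [1.0, 0.5, -0.7]
opening: 44.1
grasp_force: 0.0
at [484.7  -9.4 214.3] [3.14  0.    1.417] F [ 1.   0.5 -0.7] open 44.1 grip 0.0 t 11.45
shift [-0.8  1.9 82.8] turn [ 0.1  0.  -0.2]
```

```bash
python3 -m pendant '[[-1,2,35,0,0,0,0.5],[0,0,30,0,0,0,0.5],[0,0,18,0,0,0,0.5],[0,0,0,0,0,0,1],[0,0,0,0,0,0,1],[0,0,0,0,0,0,1],[0,0,0,0,0,0,1],[0,0,0,0,0,0,1]]';  python3 - <<'E'
from h import *
# arc of bar about hinge, in tool axes (y = +unit x, z down)
go(486.5,-10.5,131.5,-.15+np.pi/2)
p=lambda a:np.array([-132*np.cos(a)+46*np.sin(a),132*np.sin(a)+46*np.cos(a)])
q=np.array([p(a) for a in np.linspace(0,1.68,17)]);print(np.c_[np.diff(q[:,0]),-np.diff(q[:,1])].round(1).tolist())
E
```

```text
t: 12.45
position: [487.9, -11.0, 131.6]
tcp_rot: [3.137, 0.0, 1.423]
ft_force: [4.8, -0.3, -0.2]
opening: 8.2
grasp_force: 29.5
at [487.9 -11.  131.6] [3.137 0.    1.423] F [ 4.8 -0.3 -0.2] open 8.2 grip 29.5 t 12.45
shift [ 0.3 -1.4  0.1] turn [0.2 0.  0.1]
[[5.5, -13.6], [6.9, -12.9], [8.3, -12.1], [9.5, -11.2], [10.6, -10.1], [11.6, -9.0], [12.5, -7.7], [13.2, -6.4], [13.8, -4.9], [14.3, -3.5], [14.5, -1.9], [14.7, -0.4], [14.6, 1.1], [14.4, 2.7], [14.1, 4.2], [13.6, 5.6]]
```

```bash
python3 -m pendant '[[0,5.5,-13.6,0,0,0,1],[0,6.9,-12.9,0,0,0,1],[0,8.3,-12.1,0,0,0,1],[0,9.5,-11.2,0,0,0,1],[0,0,0,0,0,0,1]]'; python3 -m pendant '[[0,10.6,-10.1,0,0,0,1],[0,11.6,-9,0,0,0,1],[0,12.5,-7.7,0,0,0,1],[0,13.2,-6.4,0,0,0,1],[0,0,0,0,0,0,1]]'
```

```text
t: 13.08
position: [518.3, -15.6, 180.4]
tcp_rot: [3.137, -0.0, 1.422]
ft_force: [12.6, -1.5, -12.7]
opening: 8.0
grasp_force: 30.7
t: 13.7
position: [563.9, -22.6, 211.3]
tcp_rot: [-3.139, 0.0, 1.423]
ft_force: [5.9, -1.8, -16.5]
opening: 7.5
grasp_force: 31.0
```

```bash
python3 -m pendant '[[0,13.8,-4.9,0,0,0,1],[0,14.3,-3.5,0,0,0,1],[0,14.5,-1.9,0,0,0,1],[0,14.7,-0.4,0,0,0,1],[0,0,0,0,0,0,1]]'; python3 -m pendant '[[0,14.6,1.1,0,0,0,1],[0,14.4,2.7,0,0,0,1],[0,14.1,4.2,0,0,0,1],[0,13.6,5.6,0,0,0,1],[0,0,0,0,0,0,1]]'
```

```text
t: 14.32
position: [619.7, -31.0, 221.7]
tcp_rot: [-3.136, 0.0, 1.423]
ft_force: [0.0, -4.3, -17.8]
opening: 7.2
grasp_force: 31.1
t: 14.95
position: [675.5, -39.5, 209.2]
tcp_rot: [-3.137, 0.001, 1.423]
ft_force: [-5.6, -3.6, -12.3]
opening: 7.4
grasp_force: 30.6
```

```bash
python3 -m pendant '[[0,0,0,0,0,0,0.75],[0,0,0,0,0,0,0.75],[0,0,0,0,0,0,0.75],[0,0,-25,0,0,0,0.75],[0,0,-45,0,0,0,0.75],[0,0,-40,0,0,0,0.6],[0,-60,0,0,0,0,0.6],[0,-60,0,0,0,0,0.6]]'; python3 -m pendant '[[-55,-25,0,0,0,0,0.6],[-55,-25,0,0,0,0,0.6],[-55,-25,0,0,0,0,0.6],[-55,-25,0,0,0,0,0.6],[0,0,0,0,0,-10,0.55],[0,0,0,0,0,-10,0.55],[0,0,0,0,0,-10,0.55],[0,0,0,0,0,-10,0.55]]';  python3 - <<'E'
from h import *
for c in("top","scene"):
    im,d=grab_frame(c);np.save(c+"3.npy",d);cv2.imwrite(f"pics/{c}3.png",im)
a=cv2.imread("pics/top3.png")[150:300,220:380];b=cv2.imread("pics/scene3.png")[100:290,170:400]
cv2.imwrite("pics/t3.png",np.vstack([cv2.resize(a,(400,375)),cv2.resize(b,(400,220))]) if 0 else cv2.resize(a,(640,600)))
go(548,-20,200,2.99)
E
```

```text
t: 15.95
position: [556.9, -21.2, 321.1]
tcp_rot: [3.14, 0.0, 1.423]
ft_force: [-0.0, -0.2, 1.2]
opening: 35.2
grasp_force: 0.0
t: 16.95
position: [426.7, -224.2, 321.5]
tcp_rot: [3.141, 0.002, 2.127]
ft_force: [0.3, -0.4, 0.1]
opening: 39.6
grasp_force: 0.0
at [ 426.7 -224.2  321.4] [3.141e+00 1.000e-03 2.122e+00] F [-0.1  0.  -0.7] open 39.6 grip 0.0 t 17.05
shift [110.5 210.2 121.4] turn [ -0.    0.1 -49.7]
```

View pics/t3.png

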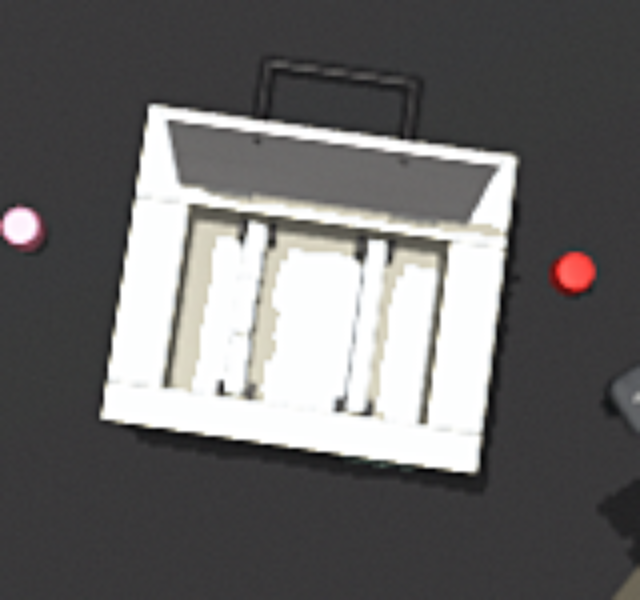

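The flap stands open past upright; two plates are visible at crop (247,310) and (367,325), i.e. full (282,228) and (312,231). Depth will tell which one has the tab.

```bash
python3 - <<'E'
from h import *
np.set_printoptions(precision=1,suppress=True,linewidth=150)
d=np.load("top3.npy");im=cv2.imread("pics/top3.png")
v,u=np.mgrid[195:265,250:345];P=np.array([at_depth("top",(a,b),d[b,a]) for a,b in zip(u.ravel(),v.ravel())])
c,s=np.cos(-.152),np.sin(-.152);q=P[:,:2]-[547.7,-19];X=q@[c,s];Y=q@[-s,c]
for y0 in(40,-40):
    m=(abs(Y-y0)<9)&(abs(X)<45)
    for x in range(-45,45,10):
        k=m&(X>=x)&(X<x+10);print(y0,x,P[k,2].round(0).astype(int)[:14])
    k=m&(P[:,2]>88)&(P[:,2]<106);print("tab",k.sum(),X[k].min() if k.any() else'',X[k].max() if k.any() else'',P[k].mean(0))
    k=m&(P[:,2]>65);print("plate Y",Y[k].mean(),P[k,2].mean())
for cam in("top","scene"):
    print(cam,[(np.round(r["point"],1).tolist(),round(r["score"],2)) for n in("filter_grip","flap_handle","stopper_a_mid") for r in landmark_of(n,cam)[:3]])
E
```

```text
40 -45 [75 77 21 80 78 75 78 70 68 79 77 79 81 68]
40 -35 [76 80 80 78 75 76 78 80 77 78 73 21 76 78]
40 -25 [102  98 100  98  97  98 103  81  19  80  74  78  76  67]
40 -15 [ 97  98 101 100  97  96  97  98 101 100 100  99 100  97]
40 -5 [101  98 102 101 101  96 100 101  99  99  83 100 100 100]
40 5 [ 96 100  98 100  96  99 100  98  96 100  96 100 100  96]
40 15 [ 75  76  77  79  74  75  83  77  79  75 103  97 101  72]
40 25 [77 76 78 77 69 77 76 78 78 59 74 73 77 78]
40 35 [76 78 79 78 76 78 78 73 79 75 79 76 79 76]
tab 65 -18.347802602052905 16.356071104995742 [552.5  20.6  98.9]
plate Y 39.55752947765932 84.52982508324115
-40 -45 [22 27 80 78 79 73 76 22 39 77 77 75 80 78]
-40 -35 [62 80 75 77 78 17 70 81 77 78 75 22 80 80]
-40 -25 [76 77 79 76 20 31 77 73 78 78 78 20 40 74]
-40 -15 [78 65 78 75 81 78 22 71 78 77 77 76 19 78]
-40 -5 [78 74 77 76 77 78 18 32 80 78 79 79 78 16]
-40 5 [56 79 75 76 75 19 64 80 76 76 79 19 78 79]
-40 15 [74 80 74 74 78 74 80 80 74 79 19 33 76 80]
-40 25 [77 78 79 59 77 79 74 76 19 68 79 78 80 75]
-40 35 [79 79 78 78 80 77 81 75 76 78 24 35 75 74]
tab 0   [nan nan nan]
plate Y -39.851162028241276 77.17568976272175
top [([278.1, 224.9], 0.81), ([282.4, 229.9], 0.26), ([305.1, 165.6], 0.92), ([412.9, 237.9], 0.49), ([223.5, 208.0], 0.4)]
scene [([272.7, 187.5], 0.74), ([367.7, 247.1], 0.72)]<stdin>:10: RuntimeWarning: Mean of empty slice.
  ret = um.true_divide(
```

```bash
python3 -m pendant '[[0,0,0,0,0,-10,0.55],[0,0,0,0,0,-10,0.55],[0,0,0,0,0,-10,0.55],[0,0,0,0,0,-10,0.55],[0,0,0,0,0,-10,0.55],[-20,58,0,0,0,0,0.55],[-20,58,0,0,0,0,0.55],[-20,58,0,0,0,0,0.55]]'; python3 -m pendant '[[-20,58,0,0,0,0,0.55],[-7,29,30,0,0,0,0.55],[0,0,55,0,0,0,0.55],[0,0,55,0,0,0,0.55],[0,0,40,0,0,0,0.55],[0,0,0,0,0,0,0.55]]';  python3 - <<'E'
from h import *
go(552.5,20.6,76,2.99)
E
```

```text
t: 18.35
position: [512.3, -59.3, 321.0]
tcp_rot: [-3.141, 0.0, 2.992]
ft_force: [1.2, -1.2, -0.7]
opening: 39.8
grasp_force: 0.0
t: 19.1
position: [550.0, 21.3, 138.8]
tcp_rot: [3.141, -0.005, 2.993]
ft_force: [0.4, -0.1, 0.3]
opening: 39.5
grasp_force: 0.0
at [550.   21.3 138.8] [ 3.141 -0.005  2.993] F [ 0.4 -0.1  0.3] open 39.5 grip 0.0 t 19.1
shift [-2.9 -0.3 62.8] turn [ 0.  -0.3  0.2]
```

```bash
python3 -m pendant '[[-3,0,22,0,0,0,0.55],[0,0,20,0,0,0,0.55],[0,0,12,0,0,0,0.55],[0,0,8,0,0,0,0.55],[0,0,0,0,0,0,0.55]]'; python3 -m pendant '[[0,0,0,0,0,0,1],[0,0,0,0,0,0,1],[0,0,0,0,0,0,1],[0,0,0,0,0,0,1],[0,0,0,0,0,0,1]]'
```

```text
t: 19.73
position: [554.4, 20.6, 79.2]
tcp_rot: [-3.142, 0.0, 2.994]
ft_force: [-0.1, -0.3, 0.5]
opening: 39.6
grasp_force: 0.0
t: 20.35
position: [554.3, 20.6, 79.1]
tcp_rot: [-3.141, 0.0, 2.994]
ft_force: [-0.7, -1.4, 2.7]
opening: 11.7
grasp_force: 29.8
```

```bash
python3 -m pendant '[[0,0,-10,0,0,0,1],[0,0,-20,0,0,0,1],[0,0,-30,0,0,0,1],[0,0,-30,0,0,0,1],[0,0,-30,0,0,0,1],[0,0,-30,0,0,0,1],[0,0,-30,0,0,0,1],[30,0,-20,0,0,0,1]]'; python3 -m pendant '[[30,0,0,0,0,0,1],[0,0,0,0,0,10,1],[0,0,0,0,0,10,1],[0,0,0,0,0,10,1],[0,0,0,0,0,10,1],[0,0,0,0,0,10,1],[0,0,0,0,0,10,1],[0,0,0,0,0,10,1]]'; python3 -m pendant '[[0,0,0,0,0,10,1],[0,0,0,0,0,1.5,1],[0,0,0,0,0,0,1],[0,0,0,0,0,0,1],[0,0,0,0,0,0,1],[0,0,0,0,0,0,1]]'; python3 - <<'E'
from h import *
go(495,28,279,np.pi/2);
for c in("top","scene"):
    im,d=grab_frame(c);np.save(c+"4.npy",d);cv2.imwrite(f"pics/{c}4.png",im)
a=cv2.imread("pics/top4.png")[150:300,230:460];b=cv2.imread("pics/scene4.png")[40:290,80:460]
cv2.imwrite("pics/f.png",np.hstack([cv2.resize(a,(390,254)),cv2.resize(b,(386,254))]))
E
```

```text
t: 21.35
position: [524.8, 24.9, 280.2]
tcp_rot: [3.141, 0.001, 2.994]
ft_force: [-1.8, 0.2, -1.5]
opening: 12.0
grasp_force: 29.8
t: 22.35
position: [494.6, 29.6, 279.3]
tcp_rot: [3.141, -0.0, 1.766]
ft_force: [0.6, -0.6, -0.4]
opening: 11.8
grasp_force: 29.8
t: 23.1
position: [494.8, 29.5, 278.8]
tcp_rot: [-3.142, 0.0, 1.572]
ft_force: [-0.3, 1.3, -0.8]
opening: 11.7
grasp_force: 29.8
at [494.8  29.5 278.8] [-3.142  0.     1.572] F [-0.3  1.3 -0.8] open 11.7 grip 29.8 t 23.1
shift [-1.5  0.2 -0.2] turn [-0.   0.   0.1]
```

View pics/f.png

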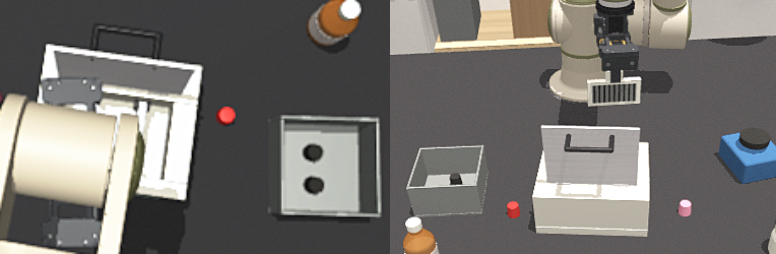

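The cassette hangs upright and square, with its slots facing the scene camera at about (615,92) in the right half. Both stoppers lie in the tub at (313,152) and (313,185), the flap stands open, and the blank is still in its slot.

```bash
python3 -c "
from bench import *
print(job_done())"
```

```text
the job is handed in; nothing more can be done
None
```

I handed the job in at about 23 s: both stoppers are in the tub, the flap stands open, the blank is in its slot, and the cassette is held upright and square with its lower edge about 220 mm above the bench (no verdict was returned).

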